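Pack the cured soap bars from the curing drawer into the latched case

TASK

First get everything open: pull the steel top drawer of the white curing cabinet all the way out to its stop, swing the red latch lever of the blue packing case well clear of the lid and raise the lid until it stands upright by itself, so that drawer and case stand open together. Then move every green soap bar from the drawer into the case, lying flat side by side on its floor. Finally shut the lid, swing the latch lever back over it so that it points straight across the lid, and push the drawer fully home; leave the jar, the bowl and the brush where they are.

Things in the scene. Friction and masses are not known exactly. Their poses are not given: they have to be found in the camera images.
- cabinet: white table-top curing cabinet, 190 deep x 240 wide x 150 mm high, fixed. Origin: on the bench, middle of the foot of its front face; x points into the cabinet (away from the robot), y left, z up; turned by up to 0.15 rad. Stands left or right of the case. Only the top drawer opens (the lower front is a dummy)
- drawer (a joint): travel of the steel top drawer in m: 0 home, 0.145 its stop; slides along the cabinet's -x, friction about 2 N, may start 6 mm ajar. Front 228 x 12 mm, 86 to 142 mm above the bench. Behind it a shallow tray, inside 133 (x) x 204 (y) mm, floor 90 mm above the bench, side and back lips up to 104 mm; at its stop the tray's inside lies wholly in front of the cabinet
- drawer_handle (a point): middle of the drawer's black bar handle: a round bar of 10 mm diameter, 110 mm long along the cabinet's y, 42 mm in front of the drawer's front, 118 mm above the bench (32 mm below the cabinet's top)
- case: blue packing case, fixed; outside 150 (x) x 220 (y) x 48 mm without its lid. Origin: on the bench, 10 mm behind the middle of its rear (hinge) wall; x points away from the robot, z up. Inside: x from -0.155 to -0.015, y from -0.105 to 0.105, floor 5 mm above the bench, rim at 48 mm; walls 5 mm. Turned by up to 0.15 rad
- lid (a joint): opening angle of the white lid in rad: 0 shut, 1.57 upright, 1.9 its stop. Hinged along the case's rear rim; a stiff hinge, so it stays at any angle. The lid is 160 (x) x 224 (y) x 8 mm, its top 56 mm above the bench when shut
- lid_handle (a point): middle of the black bail handle on the lid: a round bar of 10 mm diameter, 64 mm long along the case's y, 36 mm above the lid's top face, carried by a post at each end; it lies 148 mm from the hinge, 13 mm behind the lid's front edge
- lid_hinge (a point): middle of the lid's hinge axis, which runs along the case's y; 10 mm in front of the case's origin, 52 mm above the bench
- latch (a joint): angle of the red latch lever in rad: 0 it points straight over the lid (along the case's +x) and holds the lid down; it turns about an upright pivot in front of the case, clockwise seen from above, and stops at 1.7. Above about 1.4 it is clear of the lid. It starts between 0 and 0.2 and stays where it is left
- latch_knob (a point): middle of the red lever's upright round knob, 15 mm diameter, 38 mm tall, standing on the lever arm (knob from 65 to 103 mm above the bench; this point at 86.5 mm); 50 mm from the pivot
- latch_pivot (a point): the lever's upright pivot axis, at the height of latch_knob; at x = -0.186, y = -0.075 in the case's frame. The arm is 76 x 16 x 6 mm, from 58 to 65 mm above the bench
- bar0: round green soap bar, 52 mm diameter, 27 mm tall, soft round edges, a dark leaf pattern pressed in its top. Origin: centre of its underside, z axis up through the top when it lies flat. 2 to 4 of the four bars exist; an absent one has no pose. They start lying flat in the closed top drawer of the cabinet
- bar1: round green soap bar, 52 mm diameter, 27 mm tall, soft round edges, a dark leaf pattern pressed in its top. Origin: centre of its underside, z axis up through the top when it lies flat. 2 to 4 of the four bars exist; an absent one has no pose. They start lying flat in the closed top drawer of the cabinet
- bar2: round green soap bar, 52 mm diameter, 27 mm tall, soft round edges, a dark leaf pattern pressed in its top. Origin: centre of its underside, z axis up through the top when it lies flat. 2 to 4 of the four bars exist; an absent one has no pose. They start lying flat in the closed top drawer of the cabinet
- bar3: round green soap bar, 52 mm diameter, 27 mm tall, soft round edges, a dark leaf pattern pressed in its top. Origin: centre of its underside, z axis up through the top when it lies flat. 2 to 4 of the four bars exist; an absent one has no pose. They start lying flat in the closed top drawer of the cabinet
- jar: bystander: brown glass jar, 60 mm diameter, 60 mm tall; origin at the centre of its underside
- bowl: bystander: small steel bowl, 100 mm rim, 45 mm tall; origin at the centre of its underside
- brush: bystander: flat brush with a wooden handle and a grey head, lying on the bench; origin at its underside

How it is judged:
On the way, in this order (a step that is already met when the one before it is completed fails the run):
1. the drawer is out at its stop, the latch lever is clear of the lid and the lid stands upright, all at once (value of joint drawer above 0.138 m and value of joint latch above 1.35 rad and value of joint lid above 1.4 rad), for 0.2 s.
2. every soap bar lies flat on the floor of the open case (x of bar0 in the frame of case between -0.16 and -0.01 m and y of bar0 in the frame of case between -0.105 and 0.105 m and z of each of bar0, bar1, bar2, bar3 in the frame of case above -0.003 m and ((angle between bar0's own z axis and vertical below 0.25 rad and z of bar0 in the frame of case below 0.02 m) or (angle between bar0's own z axis and vertical above 2.89 rad and z of bar0 in the frame of case below 0.045 m)) and x of bar1 in the frame of case between -0.16 and -0.01 m and y of bar1 in the frame of case between -0.105 and 0.105 m and ((angle between bar1's own z axis and vertical below 0.25 rad and z of bar1 in the frame of case below 0.02 m) or (angle between bar1's own z axis and vertical above 2.89 rad and z of bar1 in the frame of case below 0.045 m)) and x of bar2 in the frame of case between -0.16 and -0.01 m and y of bar2 in the frame of case between -0.105 and 0.105 m and ((angle between bar2's own z axis and vertical below 0.25 rad and z of bar2 in the frame of case below 0.02 m) or (angle between bar2's own z axis and vertical above 2.89 rad and z of bar2 in the frame of case below 0.045 m)) and x of bar3 in the frame of case between -0.16 and -0.01 m and y of bar3 in the frame of case between -0.105 and 0.105 m and ((angle between bar3's own z axis and vertical below 0.25 rad and z of bar3 in the frame of case below 0.02 m) or (angle between bar3's own z axis and vertical above 2.89 rad and z of bar3 in the frame of case below 0.045 m)) and value of joint lid above 0.9 rad), for 0.2 s.
At the end, for the whole second after the job is handed in: every soap bar lies flat (within 0.25 rad, either face up) on the floor of the case, the lid is shut (within 0.05 rad), the latch lever lies over it (within 0.35 rad of straight across), the drawer is home (within 8 mm), and all is at rest (x of bar0 in the frame of case between -0.16 and -0.01 m and y of bar0 in the frame of case between -0.105 and 0.105 m and z of each of bar0, bar1, bar2, bar3 in the frame of case above -0.003 m and ((angle between bar0's own z axis and vertical below 0.25 rad and z of bar0 in the frame of case below 0.02 m) or (angle between bar0's own z axis and vertical above 2.89 rad and z of bar0 in the frame of case below 0.045 m)) and x of bar1 in the frame of case between -0.16 and -0.01 m and y of bar1 in the frame of case between -0.105 and 0.105 m and ((angle between bar1's own z axis and vertical below 0.25 rad and z of bar1 in the frame of case below 0.02 m) or (angle between bar1's own z axis and vertical above 2.89 rad and z of bar1 in the frame of case below 0.045 m)) and x of bar2 in the frame of case between -0.16 and -0.01 m and y of bar2 in the frame of case between -0.105 and 0.105 m and ((angle between bar2's own z axis and vertical below 0.25 rad and z of bar2 in the frame of case below 0.02 m) or (angle between bar2's own z axis and vertical above 2.89 rad and z of bar2 in the frame of case below 0.045 m)) and x of bar3 in the frame of case between -0.16 and -0.01 m and y of bar3 in the frame of case between -0.105 and 0.105 m and ((angle between bar3's own z axis and vertical below 0.25 rad and z of bar3 in the frame of case below 0.02 m) or (angle between bar3's own z axis and vertical above 2.89 rad and z of bar3 in the frame of case below 0.045 m)) and value of joint lid below 0.05 rad and value of joint latch below 0.35 rad and value of joint drawer below 0.008 m and velocity of joint lid below 0.05 rad/s and velocity of joint drawer below 0.02 m/s and linear speed of each of bar0, bar1, bar2, bar3 below 0.03 m/s); the robot touches nothing.
It fails at once if the jar is shifted by more than 4 cm (distance of jar from where it was at the start of the episode above 0.04 m).
It fails at once if the bowl is shifted by more than 4 cm (distance of bowl from where it was at the start of the episode above 0.04 m).
It fails at once if the brush is shifted by more than 4 cm (distance of brush from where it was at the start of the episode above 0.04 m).
Of bar0, bar1, bar2, bar3 only 2 to 4 are there at a start; the rules pass over those that are not, and their reading is None.
At some moment in a run one of bar0, bar1, bar2, bar3 may be knocked a few centimetres aside while the robot is not near it.
Once in a run the grip may slacken for a moment while it holds something.
It also fails if it takes over 210 s, if anything falls off the work surface, if the arm or the gripper's body presses on something with over 40 N, if the wrist force passes 120 N, or if a joint passes its speed limit or range.

ROBOT

A 6-joint arm with a two-finger parallel gripper is mounted at the origin on the work surface. World frame = base frame: x ahead of the robot, y to its left, z up, the work surface at z = 0. Lengths are in m, angles in rad, forces in N, time in s.
With the tool pointing down it reaches from about 0.325 to 0.9 m from the base axis. Payload 6.1 kg.
Tool frame: the origin (TCP) lies on the front face of the gripper's body, between the roots of the fingers; the fingertips stand 73 mm ahead of it and the grasp point (between the pads) lies 54 mm ahead of it; z points along the fingers, y is the line along which they close (so a half turn about z gives the same grasp; the last joint's range is limited). The gripper opens to 85 mm and grips with 20 to 120 N. Pads are 22 mm wide; open, the fingers measure 114 mm over their backs; the gripper's body (76 mm by 85 mm) begins 54 mm behind the grasp point. The pads swing forward as they close: fully open they stand 13 mm farther back than shut.
Start: joints at [1.044, 0.22, 1.526, -0, 1.395, -0.126], TCP at [0.244, 0.575, 0.304] pointing down, gripper open.
Joint ranges: [-2.98, 2.98], [-0.91, 2.08], [0.09, 2.57], [-1.24, 4.39], [0.2, 2.65], [-2.68, 2.68]. Speed limits (rad/s): [2.57, 2.57, 3.01, 3.14, 3.14, 3.14].

INTERFACE

Orientations are given as a rotation vector (axis times angle).
In Python, from workcell import bot, effector, kin, vision, hand_in, telemetry gives the robot as it stands. The module is installed in compiled form; this text tells all that it offers. Calls block until the motion is done:
- bot.move_pose(position, orientation): joint-space move of the TCP to a pose.
- bot.move_straight(position, ori=None, v=0.15): straight line of the TCP; ori=None keeps the orientation; v is the mean speed in m/s.
- bot.set_joints(angles): joint-space move.
- effector.grip(opening): finger opening in m; the grip force is fixed at half the most; returns when the fingers have stopped.
- bot.wait(seconds).
- kin.inverse_kinematics(position, orientation): joint angles nearest the present ones, or None.
- vision.capture(name): name is "scene" or "side" or "wrist"; returns the picture (400x640x3 uint8, blue, green, red); there is no depth.
- vision.camera_model(name): a dict with "fx", "fy", "cx", "cy" (pixels), "camera_from_world" (4x4, takes a point from world to camera coordinates). Camera axes: x right, y down, z forward; pixel columns grow to the right and rows downward; lengths in m; the calibration is good to about 2 mm. The wrist camera is an equidistant fisheye: a pixel r from the principal point sees the ray r / f radians off the axis. A picture is of the moment at which its call begins: read the wrist's pose just before it. camera_model takes no time and is no camera call; for the wrist camera it gives the pose at the moment of the call.
A pose or a line that the arm cannot do raises bot.MotionError and nothing moves.
- hand_in(): hands the job in; it is judged then, once.
Readings, each from a call of its own:
- telemetry.current_time_s(): time.
- telemetry.current_joint_pos(): joint angles.
- telemetry.current_joint_velocities(): joint speeds.
- telemetry.current_joint_torque(): joint torques, N m.
- telemetry.current_tcp_pos(): TCP position.
- telemetry.current_eef_rot(): TCP orientation.
- telemetry.current_force(): force on the tool from outside, world axes, zero at the start.
- telemetry.current_wrist_torque(): the same for the moment, N m.
- telemetry.current_finger_gap(): finger opening in m.
- telemetry.current_grasp_force(): force on a finger pad.
Only numpy, scipy, OpenCV 4.12 (cv2) and the standard library are available. Lean on these libraries where they do the work, as an engineer would, in place of code of your own. Each camera call takes 0.05 s, during which the arm holds its last target. There are 200 camera calls.

## Working session

There is one attempt and no reset: what is moved stays moved. The work goes in short steps, each a Python script; the robot and the scene stay as the last script left them, time stands still between calls to the robot, and variables do not carry over. Pictures are saved under pics/ and viewed, at most 14 in all, crops included, and the job is handed in when it is done.

```bash
mkdir -p pics; python3 - <<'E'
from workcell import bot, effector, kin, vision, hand_in, telemetry
import cv2, numpy as np
np.set_printoptions(precision=3,suppress=True)
for n in ("scene","side","wrist"):
    im=vision.capture(n); cv2.imwrite(f"pics/{n}0.png",im)
    m=vision.camera_model(n); print(n,m["fx"],m["fy"],m["cx"],m["cy"]);print(np.array(m["camera_from_world"]))
print(telemetry.current_time_s(),telemetry.current_eef_rot(),telemetry.current_tcp_pos())
E
```

```text
scene 454.3207838497788 454.3207838497788 321.10532255767924 200.08047203445813
[[ 0.017  1.    -0.014 -0.041]
 [ 0.848 -0.022 -0.53  -0.371]
 [-0.53  -0.003 -0.848  1.546]
 [ 0.     0.     0.     1.   ]]
side 390.1698255256328 390.1698255256328 320.83317218440493 195.3080602246136
[[ 0.921 -0.39   0.014 -0.447]
 [-0.247 -0.609 -0.754  0.227]
 [ 0.303  0.691 -0.657  1.032]
 [ 0.     0.     0.     1.   ]]
wrist 309.70691628693146 309.70691628693146 321.5701283344734 201.8433333620053
[[ 0.391  0.921 -0.001 -0.624]
 [ 0.887 -0.376  0.267 -0.035]
 [ 0.245 -0.105 -0.964  0.379]
 [ 0.     0.     0.     1.   ]]
0.15 [-0.625 -3.078  0.002] [0.244 0.575 0.303]
```

View pics/scene0.png

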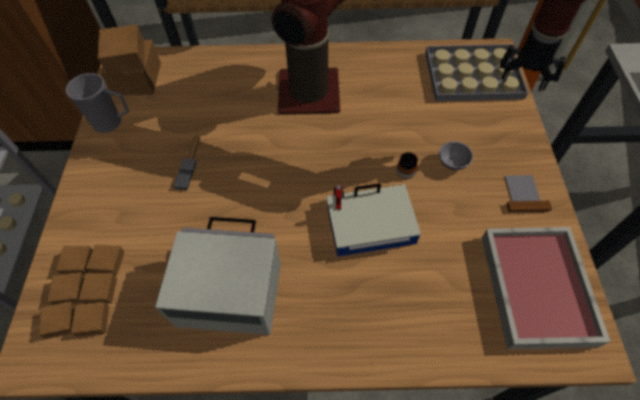

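View pics/side0.png

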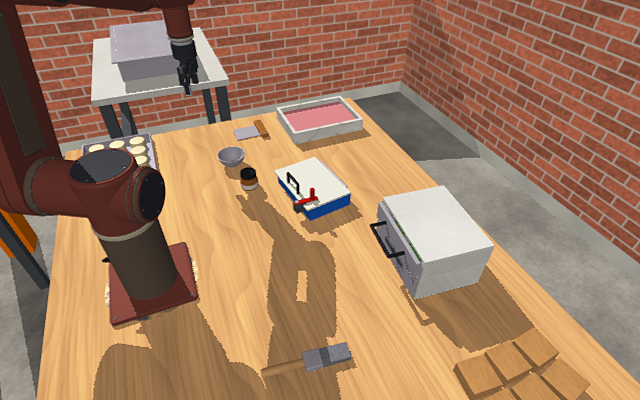

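The scene view looks back at the robot. The cabinet is at about (222,275), on the robot's right, and the case is at about (372,220) with its red latch at (338,196). The jar (407,163) and bowl (455,156) stand in front of and to the left of the case, and a brush lies at (185,172). I'll enlarge the cabinet and case next.

```bash
python3 - <<'E'
import cv2,numpy as np
s=cv2.imread("pics/scene0.png");d=cv2.imread("pics/side0.png")
def crop(im,x,y,w,h,k): return cv2.resize(im[y:y+h,x:x+w],None,fx=k,fy=k,interpolation=cv2.INTER_CUBIC)
a=crop(s,150,205,140,135,4)
cv2.imwrite("pics/c_cab.png",cv2.convertScaleAbs(a,alpha=1.6))
cv2.imwrite("pics/c_case.png",cv2.convertScaleAbs(crop(s,315,170,120,90,6),alpha=1.6))
cv2.imwrite("pics/d_both.png",crop(d,260,140,250,160,3))
E
```

```text
(no output)
```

View pics/c_cab.png

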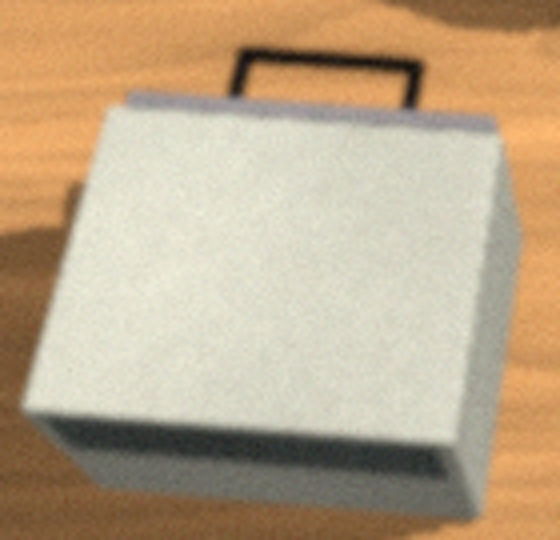

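View pics/c_case.png

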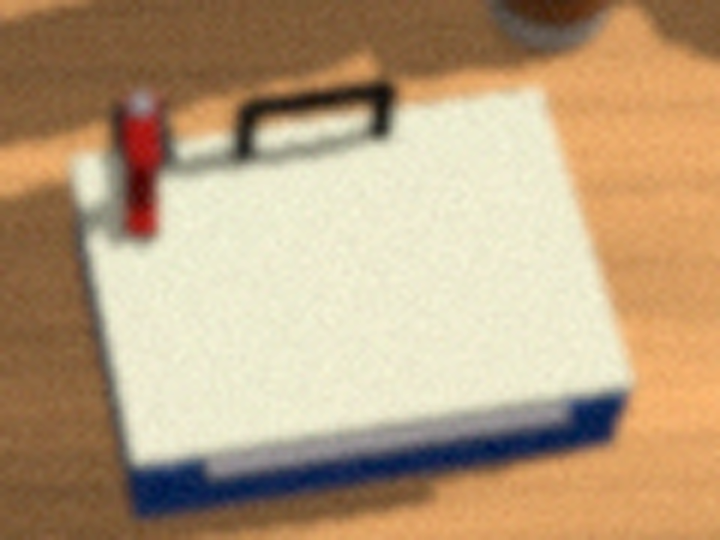

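View pics/d_both.png

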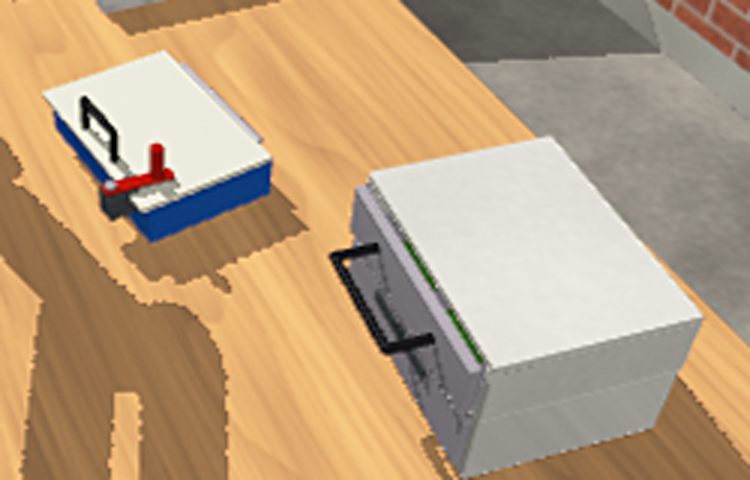

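```bash
cat > h.py <<'E'
from workcell import bot, effector, kin, vision, hand_in, telemetry
import cv2, numpy as np
from scipy.optimize import least_squares
from scipy.spatial.transform import Rotation as R
np.set_printoptions(precision=4,suppress=True)
def proj(n,P):
    m=vision.camera_model(n);T=np.array(m["camera_from_world"])
    p=np.atleast_2d(P)@T[:3,:3].T+T[:3,3]
    return np.c_[m["fx"]*p[:,0]/p[:,2]+m["cx"],m["fy"]*p[:,1]/p[:,2]+m["cy"]]
def w(pose,P):
    x,y,a=pose[:3];P=np.atleast_2d(P);c,s=np.cos(a),np.sin(a)
    return np.c_[x+c*P[:,0]-s*P[:,1],y+s*P[:,0]+c*P[:,1],P[:,2]]
E
cat > fit.py <<'E'
from h import *
def px(l,k,o): return (np.array(l,float)+.5)/k-.5+o
sc=px([(110,108),(500,133),(25,410),(455,440),(243,55),(420,67)],4,(150,205))
sd=px([(488,367),(372,180),(700,318),(551,138),(387,347),(337,257)],3,(260,140))
def cab(p):return w(p,[(0,-.12,.15),(0,.12,.15),(.19,-.12,.15),(.19,.12,.15),(p[3],-.05,.118),(p[3],.05,.118)])
f=lambda p:np.r_[(proj("scene",cab(p))-sc),(proj("side",cab(p))-sd)].ravel()
r=least_squares(f,[.7,-.2,0,-.05],loss='soft_l1');print("cab",r.x);print(f(r.x).reshape(-1,2).round(1).tolist())
cs=px([(75,158),(545,90),(632,383),(133,465),(245,103),(390,90)],6,(315,170))
cd=px([(145,212),(43,93),(165,51),(270,157),(114,133),(84,100)],3,(260,140))
kd=px([(157,148)],3,(260,140));ks=px([(142,128)],6,(315,170))
def case(p):return w(p,[(-.171,-.112,.056),(-.171,.112,.056),(-.011,.112,.056),(-.011,-.112,.056),(-.158,-.03,.092),(-.158,.03,.092)])
def knob(p):return w(p,[(-.186+.05*np.cos(p[3]),-.075-.05*np.sin(p[3]),.103)])
f=lambda p:np.r_[proj("scene",case(p))-cs,proj("side",case(p))-cd,proj("side",knob(p))-kd,proj("scene",knob(p))-ks].ravel()
r=least_squares(f,[.6,.15,0,.1],loss='soft_l1');print("case",r.x);print(f(r.x).reshape(-1,2).round(1).tolist())
p=r.x
print(w(p,[(-.186,-.075,.0865)]),knob(p),w(p,[(-.158,0,.092)]))
E
python3 fit.py
```

```text
cab [ 0.6218 -0.1957 -0.1025 -0.0555]
[[-0.2, -1.4], [0.8, -0.7], [-0.9, -0.6], [-0.1, 0.6], [2.7, 0.4], [-2.4, 0.1], [2.1, 0.6], [-1.5, -2.9], [1.6, -0.6], [-0.2, -1.2], [-0.7, -0.9], [0.2, 1.1]]
case [0.6117 0.1831 0.1442 0.2045]
[[-1.1, -0.6], [-0.5, -0.7], [0.8, 0.5], [-0.4, -0.3], [1.3, 1.0], [-1.0, 0.0], [-1.4, -0.8], [-0.4, -0.5], [-0.1, -0.4], [1.0, -0.0], [-0.7, -0.2], [0.2, 0.4], [-0.2, -0.2], [-0.2, 4.0]]
[[0.4384 0.0822 0.0865]] [[0.4883 0.0791 0.103 ]] [[0.4554 0.1604 0.092 ]]
```

```bash
cat >> h.py <<'E'
CAB=np.array([.6218,-.1957,-.1025]); CASE=np.array([.6117,.1831,.1442]); L0=.2045
def ori(phi):
    y=np.array([np.cos(phi),np.sin(phi),0]);z=np.array([0,0,-1.]);return R.from_matrix(np.c_[np.cross(y,z),y,z]).as_rotvec()
def pick(p,phi):   # of the two equal grasps take the one with the least last-joint angle
    c=[]
    for k in (0,np.pi):
        q=kin.inverse_kinematics(list(p),list(ori(phi+k)))
        if q is not None:c.append((abs(q[5]),phi+k))
    return min(c)[1]
def go(p,phi): bot.move_pose(list(p),list(ori(phi)))
def st(p,phi=None,v=.15): bot.move_straight(list(p),None if phi is None else list(ori(phi)),v)
F=lambda:np.array(telemetry.current_force())
E
cat > s1.py <<'E'
from h import *
m=np.array(vision.camera_model("wrist")["camera_from_world"]);c=-m[:3,:3].T@m[:3,3]
print("cam in tool",R.from_rotvec(telemetry.current_eef_rot()).inv().apply(c-np.array(telemetry.current_tcp_pos())))
def kn(th,z=.147): return w(CASE,[(-.186+.05*np.cos(th),-.075-.05*np.sin(th),z)])[0]
tang=lambda th:CASE[2]-th+np.pi/2
phi0=tang(L0);P=pick(kn(L0,.32),phi0);off=P-phi0
go(kn(L0,.32),P);effector.grip(.030)
print("gap",telemetry.current_finger_gap(),F())
st(kn(L0),v=.12);print(F())
for th in np.arange(L0+.15,1.66,.15):
    st(kn(th),tang(th)+off,v=.08)
print(th,F(),telemetry.current_joint_pos())
cv2.imwrite("pics/latch.png",vision.capture("side"))
st(kn(th,.33));effector.grip(.03)
print(telemetry.current_time_s())
E
python3 s1.py
```

```text
cam in tool [ 0.0674  0.0001 -0.0706]
gap 0.029960922546968746 [ 0.2603 -0.2128 -0.2358]
[ 0.321   0.0119 -0.9019]
1.5544999999999998 [0.208  0.3346 0.9993] [-0.103  -0.0264  2.1096  0.      1.0583 -0.2697]
8.6417
```

```bash
python3 - <<'E'
from h import *
d=vision.capture("side");cv2.imwrite("pics/latch2.png",cv2.resize(d[130:250,250:420],None,fx=4,fy=4,interpolation=cv2.INTER_CUBIC))
for th in (1.35,1.5,1.6): print((proj("side",w(CASE,[(-.186+.05*np.cos(th),-.075-.05*np.sin(th),.103)]))-[250,130])*4)
E
```

```text
[[228.7831 282.193 ]]
[[220.5868 286.5344]]
[[214.6023 288.9694]]
```

View pics/latch2.png

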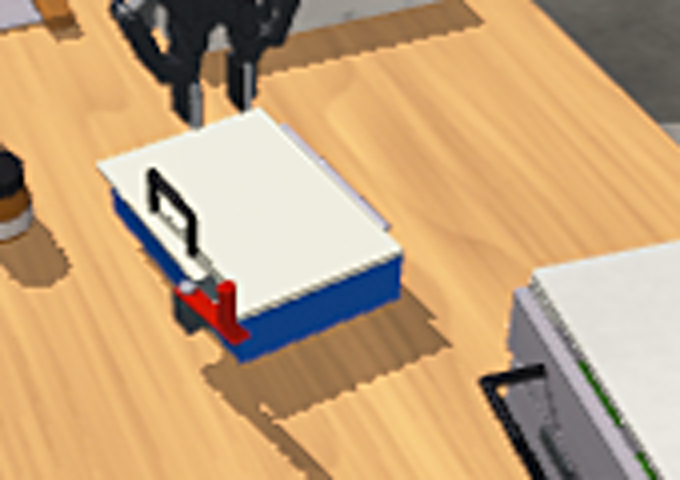

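The latch lever now points sideways, with the knob top at (228,284), about 1.37 rad. That is barely clear, so I'll push it further and then raise the lid.

```bash
cat > s2.py <<'E'
from h import *
def kn(th,z=.147): return w(CASE,[(-.186+.05*np.cos(th),-.075-.05*np.sin(th),z)])[0]
tang=lambda th:CASE[2]-th+np.pi/2
P=pick(kn(1.45,.32),tang(1.45));off=P-tang(1.45)
go(kn(1.45,.32),P);st(kn(1.45));st(kn(1.58),tang(1.58)+off,v=.06);st(kn(1.71),tang(1.71)+off,v=.06);print(F());st(kn(1.71,.33))
# lid
hinge=np.array([-.010,.052])
def hd(th,dz=0):
    v=np.array([-.148,.040]);c,s=np.cos(th),np.sin(th)
    x=hinge[0]+c*v[0]+s*v[1];z=hinge[1]-s*v[0]+c*v[1]
    return w(CASE,[(x,0,z+.056+dz)])[0]
phi=pick(hd(0,.2),CASE[2])
go(hd(0,.2),phi);effector.grip(.034);st(hd(0));print("at lid",F())
effector.grip(0.0);print("gap",telemetry.current_finger_gap(),telemetry.current_grasp_force(),F())
for th in np.arange(.1,1.66,.1):
    st(hd(th),v=.1)
    if abs(th-.4)<.05 or th>1.5:print(th,F(),telemetry.current_finger_gap())
effector.grip(.026);print(F());st(hd(th,.14));print(telemetry.current_time_s())
d=vision.capture("side");cv2.imwrite("pics/lid.png",cv2.resize(d[90:270,240:480],None,fx=3,fy=3,interpolation=cv2.INTER_CUBIC))
E
python3 s2.py
```

```text
[-0.7914  0.2646  0.3089]
at lid [-0.0545 -0.3984  0.3345]
gap 0.007999931157190374 58.561522364616394 [-0.9609  0.1952  6.4916]
0.4 [-10.0417  -1.5427   7.882 ] 0.0075206993928750715
1.5000000000000002 [1.2549 2.8812 6.3897] 0.007312348039942429
1.6 [3.3989 3.3608 5.8468] 0.007488261941108392
[ 0.04    0.4832 -0.2093]
21.0167
```

View pics/lid.png

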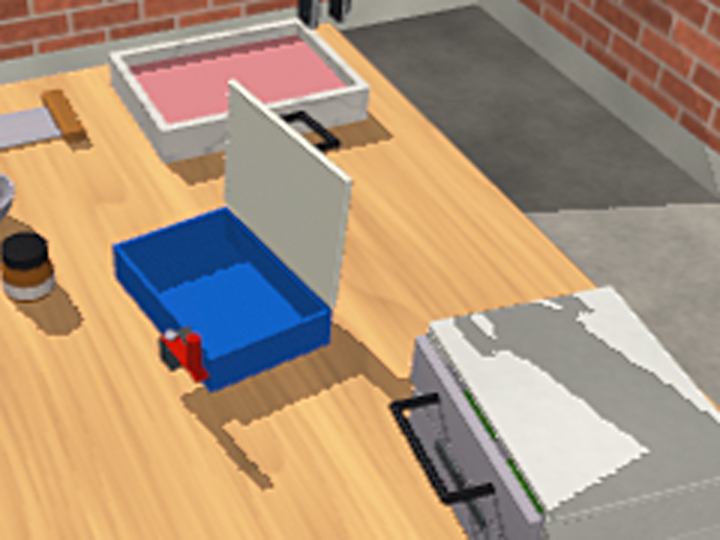

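The lid stands upright and the latch is clear of it. Next is the drawer.

```bash
cat > s3.py <<'E'
from h import *
hx=-.0555
H=lambda d,z=.174:w(CAB,[(hx-d,0,z)])[0]
go(np.array([.5,.0,.36]),pick([.5,0,.36],CAB[2]))
phi=pick(H(0,.33),CAB[2]);go(H(0,.33),phi);effector.grip(.036);st(H(0));print(F())
effector.grip(0);print("gap",telemetry.current_finger_gap(),F())
st(H(.12),v=.08);print(F());d=.12
while d<.156:
    d+=.003;st(H(d),v=.03);f=F()
    if f@w([0,0,CAB[2]],[(1,0,0)])[0]>14:break
print("d",d,f)
if f[0]>14:st(H(d-.001),v=.03)
effector.grip(.036);st(H(d,.30))
p=w(CAB,[(-.09,0,.40)])[0];phi=pick(p,CAB[2]+np.pi/2)
go(p,phi);m=vision.camera_model("wrist");im=vision.capture("wrist")
cv2.imwrite("pics/dr_w.png",im);np.save("dr_w.npy",np.array(m["camera_from_world"]))
cv2.imwrite("pics/dr_s.png",vision.capture("scene"));print(telemetry.current_time_s())
E
python3 s3.py
```

```text
[-0.8591 -0.0311  0.2099]
gap 0.007407220257591073 [-2.3933  0.0812  6.1637]
[0.4444 1.2022 8.8929]
d 0.14700000000000002 [20.4631  1.5832 -5.8708]
31.7583
```

View pics/dr_w.png

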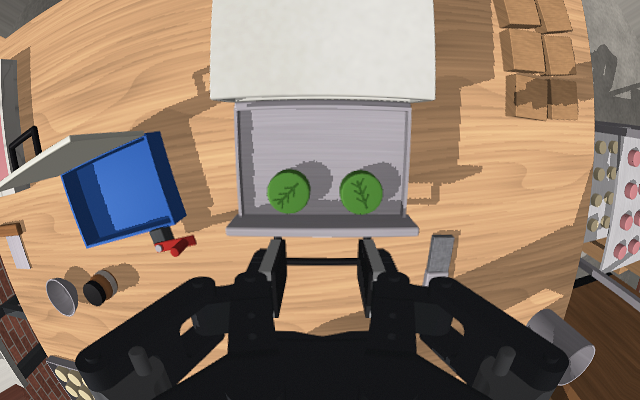

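The drawer is out at its stop. The tray holds two bars, at (289,190) and (361,190), and the bystanders are untouched.

```bash
cat >> h.py <<'E'
def ray(px,T,m):
    d=np.array(px)-[m["cx"],m["cy"]];r=np.hypot(*d);t=r/m["fx"]
    v=np.r_[d/r*np.sin(t),np.cos(t)];return T[:3,:3].T@v,-T[:3,:3].T@T[:3,3]
def green(im,T,z):
    h=cv2.cvtColor(im,cv2.COLOR_BGR2HSV);k=cv2.inRange(h,(45,110,30),(75,255,255))
    m=vision.camera_model("wrist");o=[]
    k=cv2.morphologyEx(k,cv2.MORPH_CLOSE,np.ones((5,5)))
    for c in cv2.findContours(k,cv2.RETR_EXTERNAL,cv2.CHAIN_APPROX_NONE)[0]:
        if cv2.contourArea(c)<300:continue
        (x,y),r=cv2.minEnclosingCircle(c)
        v,c0=ray((x,y),T,m);P=c0+v*(z-c0[2])/v[2];o.append((P,(x,y),r))
    return o
def inv(pose,P): 
    d=np.array(P)[:2]-pose[:2];c,s=np.cos(pose[2]),np.sin(pose[2]);return np.array([c*d[0]+s*d[1],-s*d[0]+c*d[1]])
def look(p,z,phi):
    go(p,phi);T=np.array(vision.camera_model("wrist")["camera_from_world"]);im=vision.capture("wrist");return green(im,T,z),im
E
python3 - <<'E'
from h import *
im=cv2.imread("pics/dr_w.png");T=np.load("dr_w.npy")
for z in (.11,.117):
  for P,c,r in green(im,T,z): print(P,c,r,inv(CAB,P))
m=vision.camera_model("wrist")
for px in [(237,105),(409,105)]: # back corners of the tray lip, z .104
  v,c=ray(px,T,m);print(inv(CAB,c+v*(.104-c[2])/v[2]))
E
```

```text
[ 0.5075 -0.2307  0.11  ] (360.5, 192.0) 22.005781173706055 [-0.1101 -0.0465]
[ 0.5178 -0.1449  0.11  ] (288.50616455078125, 190.77777099609375) 21.938493728637695 [-0.1087  0.0399]
[ 0.5093 -0.23    0.117 ] (360.5, 192.0) 22.005781173706055 [-0.1084 -0.0456]
[ 0.5193 -0.1459  0.117 ] (288.50616455078125, 190.77777099609375) 21.938493728637695 [-0.107   0.0391]
[-0.0044  0.1011]
[-0.0041 -0.1041]
```

```bash
cat > s4.py <<'E'
from h import *
import sys
phiD=CAB[2]+np.pi/2;phiC=CASE[2]+np.pi/2
slot=w(CASE,[(-.09,float(sys.argv[1]),0)])[0]
V=w(CAB,[(-.09,0,.40)])[0]
o,im=look(V,.117,phiD);o=[q for q in o if q[0][1]<-.04]
for P,c,r in o:print(P,inv(CAB,P),r)
P=max(o,key=lambda q:q[0][1])[0]   # bar nearest the case first
B=lambda z:[P[0],P[1],z]
go(B(.30),phiD);effector.grip(.070);st(B(.166),v=.12);print("down",F())
effector.grip(.03);print("gap",telemetry.current_finger_gap(),telemetry.current_grasp_force())
st(B(.33),v=.15);print("lift",telemetry.current_finger_gap(),telemetry.current_grasp_force())
S=lambda z:[slot[0],slot[1],z]
go(S(.33),phiC);print("over",telemetry.current_finger_gap(),telemetry.current_grasp_force())
st(S(.11),v=.15);st(S(.082),v=.04);print("placed",F(),telemetry.current_finger_gap())
effector.grip(.068);st(S(.30))
o,im=look(w(CASE,[(-.15,0,.36)])[0],.032,phiC);cv2.imwrite(f"pics/p{sys.argv[2]}.png",im)
for P,c,r in o:print(P,inv(CASE,P),c,r)
print(telemetry.current_time_s())
E
python3 s4.py .045 1
```

```text
[ 0.5154 -0.1452  0.117 ] [-0.111   0.0394] 22.05414581298828
[ 0.5055 -0.2296  0.117 ] [-0.1122 -0.0457] 22.134769439697266
down [-0.1547 -0.6662  0.0069]
gap 0.04965270716969987 62.588594891130924
lift 0.049893808296608264 62.078320886939764
over 0.04990325251549918 62.08325223997235
placed [-6.6982 -2.6655 10.8152] 0.04960597876570551
[0.5127 0.2134 0.032 ] [-0.0936  0.0442] (354.4166564941406, 211.0) 19.16622543334961
[ 0.5337 -0.32    0.032 ] [-0.1495 -0.4866] (49.633697509765625, 179.04161071777344) 17.34341812133789
44.475
```

View pics/p1.png

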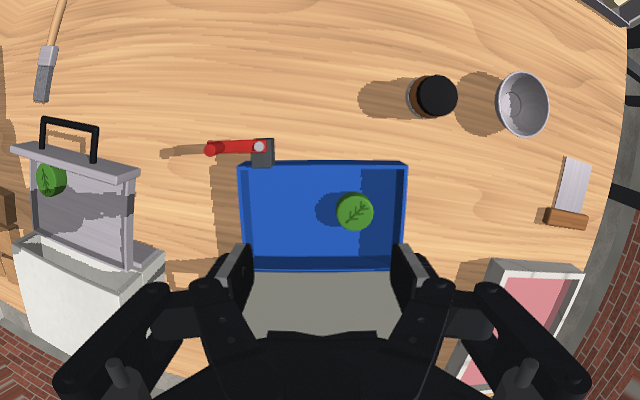

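The first bar lies flat at (354,211) in the case, and the second is still in the drawer at (50,179). Now I'll move the second.

```bash
python3 s4.py -.04 2
```

```text
[ 0.5054 -0.2298  0.117 ] [-0.1123 -0.0459] 22.223703384399414
down [0.3662 0.1454 0.0595]
gap 0.04931755751482714 62.590672709047794
lift 0.049862671329365664 62.08709713071585
over 0.049983254826306465 62.08771884441376
placed [-7.2102 -1.1664 12.8828] 0.04990059641655695
[0.513  0.2127 0.032 ] [-0.0934  0.0434] (353.5, 211.27142333984375) 19.249828338623047
[0.5251 0.1311 0.032 ] [-0.0932 -0.039 ] (292.5842590332031, 211.38763427734375) 19.168703079223633
55.6833
```

View pics/p2.png

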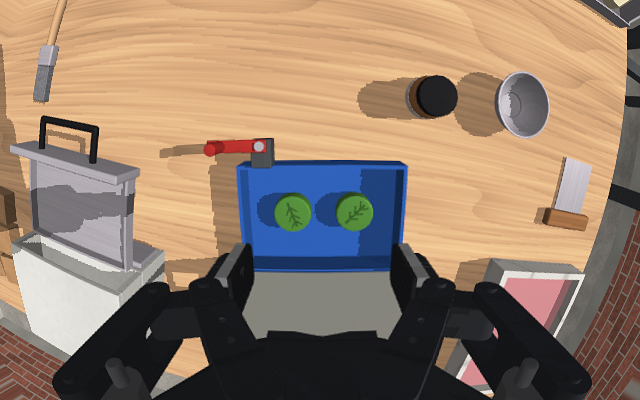

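Both bars lie flat side by side in the case, at (293,211) and (354,211), and the drawer is empty. Time to close everything.

```bash
cat > s5.py <<'E'
from h import *
hinge=np.array([-.010,.052])
def hd(th,dz=0):
    v=np.array([-.148,.040]);c,s=np.cos(th),np.sin(th)
    return w(CASE,[(hinge[0]+c*v[0]+s*v[1],0,hinge[1]-s*v[0]+c*v[1]+.056+dz)])[0]
phi=pick(hd(0,.2),CASE[2])
go(hd(1.6,.14),phi);effector.grip(.026);st(hd(1.6),v=.1);print(F())
effector.grip(0);print("gap",telemetry.current_finger_gap(),F())
for th in np.r_[np.arange(1.5,.01,-.1),.05,0,-.02]:
    st(hd(th),v=.1)
    if abs(th)<.11:print(th,F(),telemetry.current_finger_gap())
effector.grip(.034);st(hd(0,.2))
def kn(th,z=.147): return w(CASE,[(-.186+.05*np.cos(th),-.075-.05*np.sin(th),z)])[0]
tang=lambda th:CASE[2]-th+np.pi/2
a=1.56;P=pick(kn(a,.32),tang(a));off=P-tang(a)
go(kn(a,.32),P);effector.grip(.030);st(kn(a));effector.grip(.022);print("knob",F(),telemetry.current_finger_gap())
for th in np.arange(1.4,-.01,-.1):st(kn(th),tang(th)+off,v=.08)
print(th,F());st(kn(th,.33))
hx=-.0555
H=lambda d,z=.174:w(CAB,[(hx-d,0,z)])[0]
phi=pick(H(.145,.33),CAB[2]);go(H(.145,.33),phi);effector.grip(.036);st(H(.145));effector.grip(0);print("gap",telemetry.current_finger_gap(),F())
st(H(.012),v=.08);d=.012
while d>-.012:
    d-=.002;st(H(d),v=.03);f=F()
    if f@w([0,0,CAB[2]],[(1,0,0)])[0]<-14:break
print("d",d,f);effector.grip(.036);print(F());st(H(d,.33))
bot.set_joints([1.044,.22,1.526,0,1.395,-.126]);print(telemetry.current_time_s())
s=vision.capture("side");cv2.imwrite("pics/end.png",cv2.resize(s[100:300,220:500],None,fx=2.8,fy=2.8,interpolation=cv2.INTER_CUBIC))
E
python3 s5.py
```

```text
[ 0.1922  0.5233 -0.6978]
gap 0.007952927540826465 [ 1.3643 -0.4614  1.6491]
0.09999999999999876 [ 2.9161 -5.2321 -3.4187] 0.007519280504680244
0.05 [ 2.6458 -5.0432 -1.6154] 0.007303077347576152
0.0 [ 3.1519 -5.7017 -4.6517] 0.007930338698954102
-0.02 [-4.3893 -6.401  14.8052] 0.007881032211337144
knob [-0.5672 -0.8815  0.5125] 0.021990205769146415
-1.3322676295501878e-15 [-0.4598 -0.4355  0.0888]
gap 0.007690950384888995 [ 7.4281  0.1214 -3.0164]
d -0.006 [-18.2769   0.9867  18.1007]
[-0.9358  0.3397 -0.3865]
85.6
```

View pics/end.png

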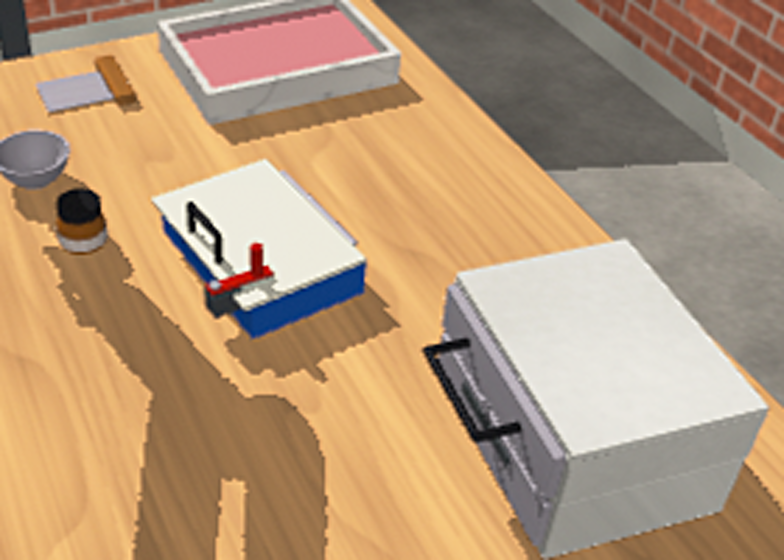

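The lid is shut, and the lever at (240,280) points across it. The drawer is flush with the cabinet, and the jar, bowl and brush haven't moved.

```bash
python3 -c "
from workcell import hand_in
print(hand_in())"
```

```text
the job is handed in; nothing more can be done
None
```

The job is handed in, with no verdict returned: the last pictures show both soap bars (only two were there) flat in the case before the lid went down, then the lid shut, the latch lever across it, the drawer home, and the jar, bowl and brush not visibly moved, at 86 s.

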